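# Shim the reel stand and shut its gate

## Task

Get the reel stand ready for work: push the thin yellow spacer lengthwise into the gap under the stand's saddle until it is fully home, its end flush with the mouth. Then swing the green gate down in front of the mouth until it is fully shut, and let go. Leave the thick blue spacer, the screwdriver and the empty spool alone.

Things in the scene. Friction and masses are not known exactly. Their poses are not given: they have to be found in the camera images.
- stand: Fixed reel-repair stand: grey base plate 315 x 130 x 12 mm with an aluminium saddle carrying a black fishing reel. Origin: on the table under the middle of the gap's mouth; x points from the mouth into the gap, z up; yaw varies. The bare apron (top at z = 12 mm) reaches from x = -115 mm to the mouth. The reel stands on the saddle at x = 120 to 180 mm, up to z = 106 mm.
- mouth (a point): Centre of the mouth of the gap: x = 0, y = 0, z = 21 mm of the stand, axes as the stand's. The gap is 50 mm wide (y -25 to 25) between side walls 12 mm thick and 18 mm high (z 12 to 30) between base plate and saddle. The saddle is 12 mm thick (top z = 42 mm), y -37 to 37, x 0 to 190 mm.
- gap_stop (a point): Middle of the fixed stop that closes the gap's far end, hidden under the saddle: x = 120 mm, y = 0, z = 21 mm of the stand. A spacer fully home touches it and its tail is flush with the mouth.
- gate (a joint): Green gate's hinge, rad: 0 = shut, 1.57 = upright, 1.8 to 2.05 at the start (leaning back over the saddle). Hinge line parallel to the stand's y, at x = 40, z = 36 mm of the stand. Friction of 0.2 N m (about 2.5 N at the tab) keeps it where it is left. Shut, its plate (102 mm wide) stands before the mouth at x = -4 to -12, z 16 to 42 mm; it cannot shut on a spacer that sticks out over 4 mm.
- gate_tab (a point): Point on the gate's tab, 88 mm from the hinge line, at y = 0 of the stand. The tab is a green plate 8 mm thick, 30 mm wide, pointing straight away from the hinge, 52 to 97 mm from it. With the gate shut this point is at x = -48, z = 36 mm of the stand and the tab is level. The point's x points towards the hinge. The gate's two side arms are at y = +-48 mm of the stand.
- spacer: Thin yellow plastic spacer, loose, 120 (x) x 44 (y) x 16 mm (z), about 0.12 kg (varies), edges rounded 2 mm; lies flat on the table. Origin: centre of its underside. Either end may go in first.
- spacer_center (a point): Centre of the yellow spacer, 8 mm above its underside; axes as the spacer's, x along its length.
- thick_spacer: Thick blue plastic spacer, loose, 120 x 44 x 26 mm, too thick for the gap; not to be moved. Origin: centre of its underside. It and the yellow one swap places at random.
- screwdriver: Screwdriver with a red handle, 180 mm long, lying on the table along its own x; not to be moved.
- spool: Empty dark metal spool, 60 mm in diameter, 42 mm high, standing on the table; not to be moved. Origin: centre of its underside.
Mind the look-alikes: they are no part of the job. Several things look just like the spacer: the one meant starts farthest from the robot's base.

How it is judged:
By the outcome, as a careful person would: the job done as asked, in the order asked, and still so for the second after the job is handed in, with the robot touching nothing.
It also fails if it takes over 72 s, if anything falls off the work surface, if the arm or the gripper's body presses on something with over 40 N, if the wrist force passes 120 N, or if a joint passes its speed limit or range.

## Robot

A 6-joint arm with a two-finger parallel gripper is mounted at the origin on the work surface. World frame = base frame: x ahead of the robot, y to its left, z up, the work surface at z = 0. Lengths are in m, angles in rad, forces in N, time in s.
With the tool pointing down it reaches from about 0.275 to 1 m from the base axis. Payload 8.4 kg.
Tool frame: the origin (TCP) lies at the very end of the fingers, on their centre line; the grasp point (between the pads) lies 19 mm behind it; z points along the fingers, y is the line along which they close (so a half turn about z gives the same grasp; the last joint's range is limited). The gripper opens to 85 mm and grips with 20 to 120 N. Pads are 22 mm wide; open, the fingers measure 114 mm over their backs; the gripper's body (76 mm by 85 mm) begins 54 mm behind the grasp point. The pads swing forward as they close: fully open they stand 13 mm farther back than shut.
Start: joints at [1.245, 0.353, 1.633, -0, 1.155, -0.002], TCP at [0.199, 0.593, 0.231] pointing down, gripper open.
Joint ranges: [-2.63, 2.63], [-0.92, 2.1], [0.06, 2.66], [-1.3, 4.44], [0, 2.69], [-3.02, 3.02]. Speed limits (rad/s): [2.22, 2.22, 2.79, 3.14, 3.14, 3.14].

## Interface

Orientations are given as a unit quaternion [w, x, y, z].
In Python, from cell import sensors, imaging, ctrl gives the robot as it stands. The module is installed in compiled form; this text tells all that it offers.
- The arm moves only by the shell command python3 -m jog 'ROWS'. ROWS is text: rows parted by semicolons, each of 5 numbers parted by spaces: the shift along the tool's x, y, z in cm, then the turn about the tool's z in rad, then the opening in per cent of the stroke, from 0 (shut) to 100 (fully open). In form: dx dy dz yaw gripper; .... A call has 1 to 20 rows; each row shifts and turns the commanded pose from where the row before left it, along the tool's axes as they then stand; what a row does not reach is not made up. A row lasts 1/8 s, in which the tool goes at most 62.5 mm and 10.7 degrees, less where a joint would pass 70% of its speed; a pose out of reach is approached as far as the arm can. A call is refused whole if a number of a shift passes 6.25 or a number of a turn 0.188, either way. A call with a gripper value outside its range is refused whole. The fingers move at their own pace and stop on an object; the grip force is fixed at half the most. Time passes only in rows, so rows that do not move let the fingers close. It gives the time, the measured TCP pose, the force, the opening and the grip force at its end, in the units of the state.
- sensors.observe(): the state, without advancing time (a new reading comes with each control period).
- imaging.snapshot(name): name is "scene" or "top" or "wrist"; returns a dict with "image" (420x560x3 uint8, red, green, blue), "range_z" (420x560 float32, m along the optical axis (not along the pixel's ray), 0 where there is no reading), "mtx" (3x3 intrinsics, pixels), "R" (3x3) and "t" (3): a world point X has camera coordinates R X + t. Camera axes: x right, y down, z forward; pixel columns grow to the right and rows downward; lengths in m; the calibration is good to about 2 mm. The wrist camera is an equidistant fisheye: a pixel r from the principal point sees the ray r / f radians off the axis. A picture is of the moment at which its call begins.
- ctrl.hand_in(): hands the job in; it is judged then, once.
Trained networks look in a picture, given as the dict that the camera call returned (one of the last four; its "shot" number tells which), for a name from the list of things; names that differ only in an ending like _2 or _b are one class to them, and where a whole thing is asked for, a point or a joint stands for the part that bears it (a point fixed in the world has none). Each returns a list of dicts, best first, with "score" (0 to 1); they miss things now and then, are a little off and sometimes report something else, mostly with a low value. They report only what shows in the picture. A call takes as long as a camera call. They do not tell look-alikes from the thing itself.
- imaging.search_frame(picture, thing): "box" ([left, top, right, bottom] in pixels, round what is visible of it).
The state is a dict: "clock": time; "joint_pos": joint angles; "qd": joint speeds; "joint_torque": joint torques, N m; "tool_pos": TCP position; "ee_rot": TCP orientation; "contact_force": force on the tool from outside, world axes, zero at the start; "torque": the same for the moment, N m; "grip_width": opening from 0.0 (shut) to 1.0 (fully open); "finger_force": force on a finger pad.
Only numpy, scipy, OpenCV 4.12 (cv2) and the standard library are available. Lean on these libraries where they do the work, as an engineer would, in place of code of your own. Each camera call takes 0.05 s, during which the arm holds its last target. There are 200 camera calls.

## Working session

There is one attempt and no reset: what is moved stays moved. The work goes in short steps, Python scripts to look and compute and a shell command to move; the robot and the scene stay as the last step left them, time stands still between calls to the robot, and variables do not carry over. Pictures are saved under pics/ and viewed, at most 10 in all, crops included, and the job is handed in when it is done.

```bash
mkdir -p pics; cat > h.py <<'E'
import numpy as np, cv2
from cell import sensors, imaging, ctrl
def cloud(s):
    d=s["range_z"];K=s["mtx"];v,u=np.mgrid[:420,:560]
    P=np.stack([(u-K[0,2])/K[0,0]*d,(v-K[1,2])/K[1,1]*d,d],-1)
    W=(P-s["t"])@s["R"]; W[d==0]=np.nan
    return W
E
python3 - <<'E'
from h import *
for n in("top","scene"):
    s=imaging.snapshot(n); cv2.imwrite(f"pics/{n}0.png",s["image"][:,:,::-1]); W=cloud(s)
    np.savez(f"{n}0.npz",W=W,im=s["image"])
    for t in("spacer","thick_spacer","stand","gate","screwdriver","spool"):
        for r in imaging.search_frame(s,t)[:4]:
            b=np.array(r["box"]).astype(int);c=(b[:2]+b[2:])//2
            print(n,t,round(r["score"],2),b,W[min(c[1],419),min(c[0],559)].round(3))
print(sensors.observe())
E
```

```text
top spacer 0.93 [350 161 394 214] [ 0.515 -0.315  0.018]
top spacer 0.72 [395 287 444 334] [ 0.237 -0.415  0.016]
top spacer 0.7 [307 246 353 300] [ 0.32  -0.216  0.014]
top spacer 0.57 [136 242 188 294] [0.332 0.159 0.017]
top thick_spacer 0.9 [278 177 299 232] [ 0.475 -0.122  0.025]
top stand 0.97 [156  77 221 222] [0.596 0.101 0.045]
top gate 0.76 [156 116 208 150] [0.618 0.105 0.096]
top screwdriver 0.69 [291  81 310 149] [ 0.685 -0.152  0.013]
top spool 0.59 [385  98 407 123] [ 0.703 -0.382 -0.001]
top spool 0.28 [276 175 301 231] [ 0.477 -0.122  0.026]
scene spacer 0.96 [280 172 292 199] [ 0.327 -0.21   0.016]
scene spacer 0.76 [235 141 271 153] [ 0.233 -0.419  0.015]
scene spacer 0.66 [201 186 228 223] [ 0.513 -0.311  0.015]
scene spacer 0.52 [257 246 379 359] [0.641 0.13  0.045]
scene thick_spacer 0.7 [254 207 296 242] [ 0.485 -0.119  0.025]
scene stand 0.68 [256 244 378 361] [0.641 0.128 0.043]
scene gate 0.77 [295 260 342 298] [0.619 0.113 0.085]
scene screwdriver 0.86 [179 244 232 290] [ 0.702 -0.15   0.024]
scene screwdriver 0.49 [297 262 343 297] [0.621 0.119 0.09 ]
scene spool 0.81 [133 224 158 244] [ 0.711 -0.359  0.018]
scene spool 0.35 [253 207 294 242] [ 0.489 -0.122  0.027]
{'clock': 0.7, 'joint_pos': array([ 1.24460781e+00,  3.52952473e-01,  1.63340181e+00,  1.81916259e-06,
        1.15524348e+00, -2.37716762e-03]), 'qd': array([-0.00054396, -0.00141239,  0.00082442, -0.00089197, -0.0005158 ,
       -0.00013571]), 'joint_torque': array([ 6.52579402e-04, -6.05009794e+01, -3.42399967e+01,  3.05452595e-04,
        7.84559343e-04, -1.06338771e-05]), 'tool_pos': array([0.19884634, 0.59251309, 0.2313099 ]), 'ee_rot': array([-1.23862838e-06,  1.61199614e-01,  9.86921823e-01, -2.38333662e-06]), 'contact_force': array([ 0.35278069,  0.48576243, -0.28359713]), 'torque': array([ 0.04669368,  0.02986565, -0.0160753 ]), 'finger_force': 0.0, 'grip_width': 1.0002998557031737}
```

View pics/top0.png

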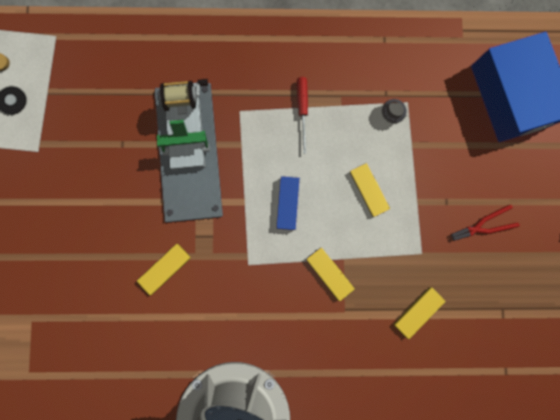

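View pics/scene0.png

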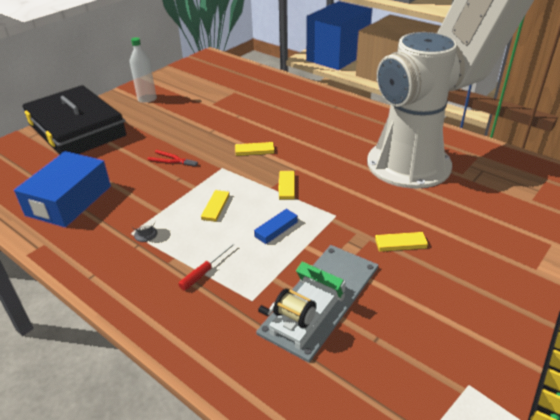

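The top view shows four yellow spacers. The farthest from the base is the one on the paper, at about (370,190) px or (0.515, -0.315). The stand is at about (188,150) px with its apron toward the robot, and the gate leans back at (182,140).

```bash
python3 - <<'E'
from h import *
D=np.load("top0.npz");W=D["W"];im=D["im"].astype(int)
# spacer
sub=np.zeros((420,560),bool);sub[155:220,345:400]=1
m=sub&(im[...,0]>150)&(im[...,2]<100)&(W[...,2]>0.009)
P=W[m];r=cv2.minAreaRect((P[:,:2]*1000).astype(np.float32));print("spacer",r,np.median(P[:,2]),m.sum())
c=P[:,:2].mean(0);w,v=np.linalg.eigh(np.cov(P[:,:2].T));print(c,np.degrees(np.arctan2(v[1,1],v[0,1])))
# stand base plate
sub[:]=0;sub[70:228,148:228]=1
m=sub&(W[...,2]>0.007)&(W[...,2]<0.018)
m&=~((im[...,0]-im[...,2])>60)
P=W[m];r=cv2.minAreaRect((P[:,:2]*1000).astype(np.float32));print("base",r,m.sum())
m=sub&(W[...,2]>0.036)&(W[...,2]<0.047)
P=W[m];r=cv2.minAreaRect((P[:,:2]*1000).astype(np.float32));print("saddle",r,m.sum())
m=sub&(W[...,2]>0.006)
P=W[m];r=cv2.minAreaRect((P[:,:2]*1000).astype(np.float32));print("all",r,m.sum())
b=cv2.boxPoints(r);print(b)
for n in("top","scene"):
    D=np.load(n+"0.npz");W=D["W"];im=D["im"].astype(int)
    g=(im[...,1]>im[...,0]+30)&(im[...,1]>im[...,2]+30)&(np.abs(W[...,0]-.62)<.1)&(np.abs(W[...,1]-.11)<.1)
    P=W[g];print(n,"green",g.sum(),P.min(0),P.max(0),P.mean(0))
    np.save(n+"g.npy",P)
E
```

```text
spacer ((509.1507263183594, -309.97833251953125), (115.38977813720703, 41.5272216796875), 25.911632537841797) 0.0162723709981514 881
[ 0.50893911 -0.31017041] -153.86743269862572
base ((600.1910400390625, 108.94404602050781), (314.823974609375, 130.73309326171875), 5.623639106750488) 4335
saddle ((652.4410400390625, 113.5543212890625), (190.16531372070312, 103.8164291381836), 5.378956317901611) 1470
all ((600.8065185546875, 102.69336700439453), (314.823974609375, 143.294921875), 5.623639106750488) 7806
[[437.13116  158.57065 ]
 [451.17316   15.965387]
 [764.4819    46.816086]
 [750.4399   189.42134 ]]
top green 481 [0.5933969  0.0588764  0.06701375] [0.63795388 0.16018003 0.13038742] [0.61081088 0.10781047 0.09200497]
scene green 594 [0.5916085  0.05677067 0.04527002] [0.63699039 0.16096849 0.12965039] [0.61431716 0.11449997 0.09101391]
```

```bash
cat >> h.py <<'E'
def st():
    o=sensors.observe();w,x,y,z=o["ee_rot"]
    from scipy.spatial.transform import Rotation as Ro
    R=Ro.from_quat([x,y,z,w]).as_matrix();return o,R
def go(p,yawx):  # world target, heading of tool x in deg
    o,R=st();d=R.T@(np.array(p)-o["tool_pos"])*100
    a=np.degrees(np.arctan2(R[1,0],R[0,0]));t=-(yawx-a+180)%360-180
    t=-((yawx-a+180)%360-180)
    print("t",round(o["clock"],2),"pos",o["tool_pos"].round(4),"ax",a.round(2),"delta cm",d.round(2),"turn",np.radians(t).round(3),"F",o["contact_force"].round(1),"w",round(o["grip_width"],3))
A=np.radians(5.55);M=np.array([.5579,.1048])
def stand(x,y,z): return [M[0]+x*np.cos(A)-y*np.sin(A),M[1]+x*np.sin(A)+y*np.cos(A),z]
def tostand(P):
    P=np.array(P);d=P[...,:2]-M
    return np.stack([d[...,0]*np.cos(A)+d[...,1]*np.sin(A),-d[...,0]*np.sin(A)+d[...,1]*np.cos(A),P[...,2]],-1)
E
python3 -m jog '0 0 0 0.182 100;0 0 0 0.182 100;0 0 0 0.182 100;0 0 0 0.182 100;0 0 0 0.182 100;0 0 0 0.182 100;0 0 0 0.182 100;0 0 0 0.182 100;0 0 0 0.182 100;0 0 0 0.182 100;0 0 0 0.182 100;0 0 0 0.182 100;0 0 0 0.182 100'
python3 -c "
from h import *
go([.4775,-.3253,.12],26.1)
g=tostand(np.load('sceneg.npy'));t=g[np.abs(g[:,1])<.014]
d=t-[.04,0,.036];r=np.hypot(d[:,0],d[:,2]);k=r>.06
print(g.min(0),g.max(0)); print(np.percentile(np.arctan2(d[k,2],-d[k,0]),[10,50,90]),r.max(),k.sum())"
```

```text
clock: 2.33
tool_pos: [0.1989, 0.5925, 0.2313]
ee_rot: [0.0, 0.975, 0.221, -0.0]
contact_force: [-0.1, 0.1, -0.4]
grip_width: 1.003
finger_force: 0.0
t 2.33 pos [0.1989 0.5925 0.2313] ax 25.54 delta cm [-14.43  94.83  11.13] turn -0.01 F [-0.1  0.1 -0.4] w 1.003
[ 0.03497304 -0.05286358  0.04527002] [0.07853007 0.05082878 0.12965039]
[1.91479676 1.9718734  1.98754424] 0.10109105289377762 128
```

```bash

python3 -m jog '-0.9 5.92 0 0 100;-0.9 5.92 0 0 100;-0.9 5.92 0 0 100;-0.9 5.92 0 0 100;-0.9 5.92 0 0 100;-0.9 5.92 0 0 100;-0.9 5.92 0 0 100;-0.9 5.92 0 0 100;-0.9 5.92 0 0 100;-0.9 5.92 0 0 100;-0.9 5.92 0 0 100;-0.9 5.92 0 0 100;-0.9 5.92 0 0 100;-0.9 5.92 0 0 100;-0.9 5.92 0 0 100;-0.9 5.92 0 0 100;0 0 4 -0.01 100;0 0 4 0 100;0 0 0 0 100'
python3 - <<'E'
from h import *
go([.4775,-.3253,.12],26.1)
s=imaging.snapshot("wrist");im=s["image"];cv2.imwrite("pics/w1.png",im[:,:,::-1])
K=s["mtx"];d=s["range_z"];v,u=np.mgrid[:420,:560]
x=(u-K[0,2])/K[0,0];y=(v-K[1,2])/K[1,1];th=np.hypot(x,y);k=np.tan(th)/np.maximum(th,1e-9)*d
W=(np.stack([x*k,y*k,d],-1)-s["t"])@s["R"]
c=im.astype(int);m=(c[...,0]>140)&(c[...,2]<110)&(c[...,1]>100)&(d>0)&(np.abs(W[...,2]-.016)<.006)&(np.hypot(W[...,0]-.509,W[...,1]+.31)<.09)
P=W[m];print(m.sum(),np.median(P[:,2]),cv2.minAreaRect((P[:,:2]*1000).astype(np.float32)))
E
```

```text
clock: 4.7
tool_pos: [0.4809, -0.3214, 0.1487]
ee_rot: [-0.002, 0.973, 0.229, -0.002]
contact_force: [0.6, 0.0, 0.3]
grip_width: 0.999
finger_force: 0.0
t 4.7 pos [ 0.4809 -0.3214  0.1487] ax 26.44 delta cm [-0.47  0.21  2.87] turn 0.006 F [0.6 0.  0.3] w 0.999
6583 0.015641193956771295 ((508.1569519042969, -312.4643249511719), (120.01564025878906, 43.006080627441406), 26.359214782714844)
```

View pics/w1.png

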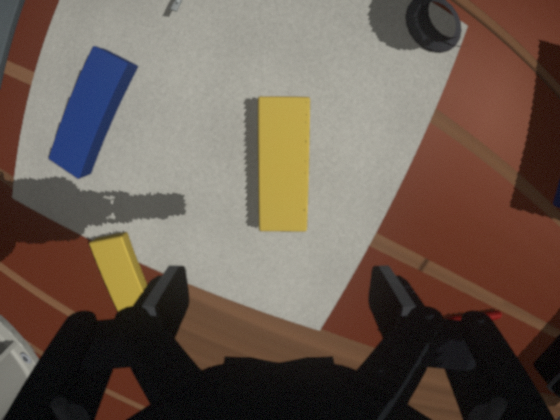

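The wrist view shows the yellow spacer at (285,165) px, aligned with the tool, and the blue spacer and the other yellow one are clear of it. Now descending on its tail part.

```bash

python3 -c "
from h import *
go([.4771,-.3276,.003],26.3)
s=imaging.snapshot('wrist');o,R=st();print('cam in tool',R.T@(-s['R'].T@s['t']-o['tool_pos']))"
python3 -m jog '-0.6 0.38 4 0 100;0 0 4 0 100;0 0 3 0 100;0 0 2.5 0 100;0 0 0.8 0 100;0 0 0 0 100'
python3 -c "
from h import *
go([.4771,-.3276,.003],26.3)"
```

```text
t 4.75 pos [ 0.4823 -0.3221  0.1508] ax 26.45 delta cm [-0.69  0.29 14.78] turn 0.003 F [-0.1  0.4 -0.3] w 0.998
cam in tool [ 7.29940646e-02 -1.53571417e-05 -1.40831740e-01]
clock: 5.55
tool_pos: [0.48, -0.329, 0.0095]
ee_rot: [0.001, 0.973, 0.229, 0.0]
contact_force: [-0.3, 0.2, 0.2]
grip_width: 1.0
finger_force: 0.0
t 5.55 pos [ 0.48   -0.329   0.0095] ax 26.47 delta cm [-0.2  -0.26  0.65] turn 0.003 F [-0.3  0.2  0.2] w 1.0
```

```bash

python3 -m jog '-0.2 -0.2 0.6 0 100;0 0 0 0 100;0 0 0 0 45;0 0 0 0 40;0 0 0 0 30;0 0 0 0 30;0 0 0 0 30;0 0 0 0 30'
python3 -c "
from h import *
go([.4771,-.3276,.003],26.3)"
```

```text
clock: 6.55
tool_pos: [0.4767, -0.3279, 0.0028]
ee_rot: [0.0, 0.973, 0.229, 0.0]
contact_force: [-1.3, 0.1, 5.9]
grip_width: 0.497
finger_force: 61.4
t 6.55 pos [ 0.4767 -0.3279  0.0028] ax 26.46 delta cm [ 0.04 -0.01 -0.02] turn 0.003 F [-1.3  0.1  5.9] w 0.497
```

```bash

python3 -m jog '0 0 -3 0 30;0 0 -4 0.1 30;0 0 -3 0.1 30;0 0 0 0.1 30;0 0 0 0.065 30;0 0 0 0 30'
python3 -c "
from h import *
go(stand(-.105,0,.09),5.55)"
```

```text
clock: 7.3
tool_pos: [0.4763, -0.3276, 0.1023]
ee_rot: [-0.0, 0.999, 0.049, -0.0]
contact_force: [0.4, 0.9, -2.0]
grip_width: 0.498
finger_force: 61.5
t 7.3 pos [ 0.4763 -0.3276  0.1023] ax 5.58 delta cm [  1.82 -42.24   1.23] turn 0.0 F [ 0.4  0.9 -2. ] w 0.498
```

```bash

python3 -m jog '0.2 -4.7 0 0 30;0.2 -4.7 0 0 30;0.2 -4.7 0 0 30;0.2 -4.7 0 0 30;0.2 -4.7 0 0 30;0.2 -4.7 0 0 30;0.2 -4.7 0 0 30;0.2 -4.7 0 0 30;0.2 -4.7 0 0 30;0 0 0 0 30;0 0 0 0 30'
python3 - <<'E'
from h import *
go(stand(-.105,0,.016),5.55)
s=imaging.snapshot("wrist");im=s["image"];cv2.imwrite("pics/w2.png",im[:,:,::-1])
K=s["mtx"];d=s["range_z"];v,u=np.mgrid[:420,:560]
x=(u-K[0,2])/K[0,0];y=(v-K[1,2])/K[1,1];th=np.hypot(x,y);k=np.tan(th)/np.maximum(th,1e-9)*d
W=(np.stack([x*k,y*k,d],-1)-s["t"])@s["R"]
S=tostand(W);z=S[...,2]
m=(np.abs(z-.012)<.005)&(np.abs(S[...,0])<.13)&(np.abs(S[...,1])<.09)
c=im.astype(int);gr=(np.abs(c[...,0]-c[...,2])<40)
print("apron",cv2.minAreaRect((S[m&gr][:,:2]*1000).astype(np.float32)))
m=(np.abs(z-.042)<.004)&gr&(S[...,0]<.06)&(np.abs(S[...,1])<.042)&(S[...,0]>-.02)
P=S[m];print("saddle",m.sum(),np.percentile(P,[1,50,99],axis=0).round(4))
for a in(0,.01,.02): 
  q=P[np.abs(P[:,0]-a-.005)<.005];print(a,q[:,1].min() if len(q) else 0,q[:,1].max() if len(q) else 0)
m=(c[...,0]>140)&(c[...,2]<110)&(c[...,1]>100)&(d>0)&(z>.07)&(z<.14)
P=S[m];print("spacer",np.median(P[:,2]),cv2.minAreaRect((P[:,:2]*1000).astype(np.float32)))
E
```

```text
clock: 8.68
tool_pos: [0.4533, 0.0949, 0.1022]
ee_rot: [0.0, 0.999, 0.049, -0.0]
contact_force: [-0.1, 0.0, -2.0]
grip_width: 0.497
finger_force: 61.6
t 8.68 pos [0.4533 0.0949 0.1022] ax 5.66 delta cm [0.01 0.03 8.62] turn 0.002 F [-0.1  0.  -2. ] w 0.497
apron ((-28.964706420898438, -1.566192626953125), (175.31236267089844, 130.76229858398438), 0.013498727232217789)
saddle 7745 [[ 0.0022 -0.0399  0.0399]
 [ 0.0232 -0.0014  0.0418]
 [ 0.0433  0.0398  0.0446]]
0 -0.03876018580262397 0.03519672799748395
0.01 -0.039007749295476214 0.0352666296284394
0.02 -0.04162978993983822 0.041987568668810385
spacer 0.11487761491903534 ((-69.30862426757812, -0.9252834320068359), (118.27526092529297, 45.34956741333008), 0.5430008172988892)
```

View pics/w2.png

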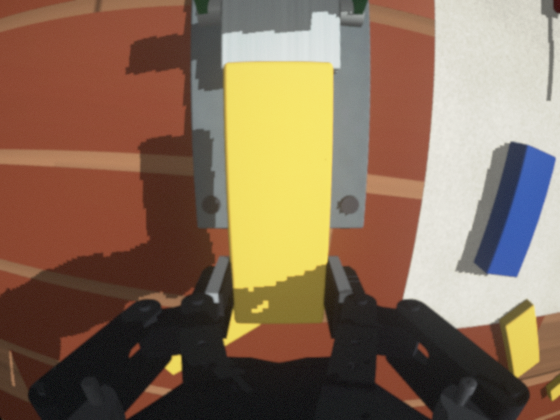

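The wrist view shows the spacer lined up with the mouth: saddle edge at (222–340,65), spacer front at (225–333,62). It sits about 0.9 mm off-centre and 0.5° off, so I correct that and lower it onto the apron.

```bash
sed -i 's/M=np.array(\[.5579,.1048\])/M=np.array([.558,.1033])/' h.py
python3 -m jog '0 0.1 3 0.008 30;0 0 2.5 0 30;0 0 2 0 30;0 0 1 0 30;0 0 0 0 30;0 0 0 0 30'
python3 -c "
from h import *
go(stand(-.105,0,.015),5.55)"
```

```text
clock: 9.48
tool_pos: [0.4541, 0.0939, 0.0179]
ee_rot: [-0.0, 0.999, 0.044, 0.0]
contact_force: [-0.6, 0.2, -1.0]
grip_width: 0.497
finger_force: 61.6
t 9.47 pos [0.4541 0.0939 0.0179] ax 5.06 delta cm [-0.07  0.07  0.29] turn -0.008 F [-0.6  0.2 -1. ] w 0.497
```

```bash

python3 -m jog '0 0 0.27 0 30;0 0 0 0 30;0 0 0 0 58;0 0 0 0 58;0 0 0 0 30;0 0 0 0 30;0 0 0 0 30;0 0 0 0 30'
python3 - <<'E'
from h import *
go(stand(-.013,0,.015),5.55)
s=imaging.snapshot("wrist");im=s["image"]
K=s["mtx"];d=s["range_z"];v,u=np.mgrid[:420,:560]
x=(u-K[0,2])/K[0,0];y=(v-K[1,2])/K[1,1];th=np.hypot(x,y);k=np.tan(th)/np.maximum(th,1e-9)*d
S=tostand((np.stack([x*k,y*k,d],-1)-s["t"])@s["R"]);z=S[...,2]
c=im.astype(int);gr=(np.abs(c[...,0]-c[...,2])<40)
m=(np.abs(z-.042)<.004)&gr&(S[...,0]<.02)&(np.abs(S[...,1])<.06)&(S[...,0]>-.02)
P=S[m];print("saddle",m.sum(),np.percentile(P,[.5,50,99.5],axis=0).round(4))
m=(np.abs(z-.012)<.004)&gr&(S[...,0]<.0)&(np.abs(S[...,1])<.08)&(S[...,0]>-.15)
print("apron",cv2.minAreaRect((S[m][:,:2]*1000).astype(np.float32)))
m=(c[...,0]>140)&(c[...,2]<110)&(c[...,1]>100)&(d>0)&(z>.02)&(z<.04)&(np.abs(S[...,1])<.04)&(S[...,0]>-.15)
P=S[m];print("spacer",np.median(P[:,2]),cv2.minAreaRect((P[:,:2]*1000).astype(np.float32)))
cv2.imwrite("pics/w3.png",im[:,:,::-1])
E
```

```text
clock: 10.48
tool_pos: [0.4538, 0.0942, 0.0151]
ee_rot: [-0.0, 0.999, 0.044, 0.0]
contact_force: [-2.3, 0.7, 7.7]
grip_width: 0.497
finger_force: 60.6
t 10.47 pos [0.4538 0.0942 0.0151] ax 5.1 delta cm [9.16 0.03 0.01] turn -0.008 F [-2.3  0.7  7.7] w 0.497
saddle 7983 [[-0.0026 -0.0364  0.0383]
 [ 0.0044  0.0003  0.0417]
 [ 0.0132  0.036   0.0435]]
apron ((-58.59404754638672, -0.422088623046875), (117.22222900390625, 130.01771545410156), 0.022172940894961357)
spacer 0.02768492742454158 ((-69.09673309326172, -0.7054767608642578), (44.650577545166016, 120.30164337158203), 89.67823791503906)
```

View pics/w3.png

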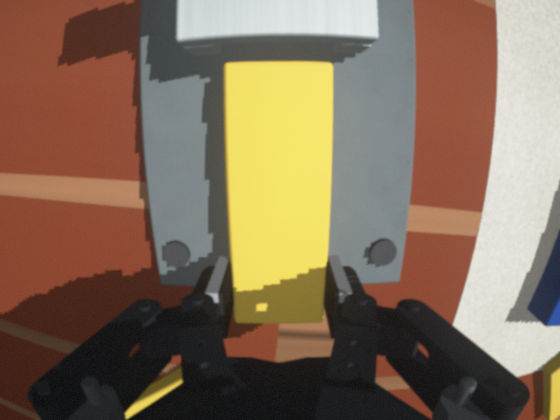

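The spacer lies flat on the apron, front at (225–333,62), centred on the mouth at (178–378,45). Sliding it in.

```bash

python3 -m jog '0.5 -0.04 -0.03 -0.006 30;1 0 0 0 30;0.7 0 0 0 30;0.7 0 0 0 30;0.7 0 0 0 30;0 0 0 0 30'
python3 -c "
from h import *
go(stand(-.015,0,.015),5.55)"
```

```text
clock: 11.28
tool_pos: [0.4896, 0.0979, 0.0151]
ee_rot: [-0.0, 0.999, 0.047, 0.0]
contact_force: [-1.1, -0.1, 4.7]
grip_width: 0.494
finger_force: 61.4
t 11.28 pos [0.4896 0.0979 0.0151] ax 5.43 delta cm [5.36 0.11 0.01] turn -0.002 F [-1.1 -0.1  4.7] w 0.494
```

```bash

python3 -m jog '0.8 0.03 0 -0.002 30;0.8 0.03 0 0 30;0.8 0.02 0 0 30;0.8 0 0 0 30;0.8 0 0 0 30;0.8 0 0 0 30;0 0 0 0 30'
python3 -c "
from h import *
go(stand(-.015,0,.015),5.55)"
```

```text
clock: 12.15
tool_pos: [0.5377, 0.1018, 0.0151]
ee_rot: [-0.0, 0.999, 0.048, 0.0]
contact_force: [0.1, 0.2, 4.4]
grip_width: 0.496
finger_force: 61.4
t 12.15 pos [0.5377 0.1018 0.0151] ax 5.55 delta cm [0.53 0.04 0.01] turn -0.0 F [0.1 0.2 4.4] w 0.496
```

```bash

python3 -m jog '0.4 0 0 0 30;0 0 0 0 30;0 0 0 0 70;0 0 0 0 75;-2 0 -0.1 0 75;-2 0 -0.1 0 75;-2 0 0 0 75;0 0 0 0 0;0 0 0 0 0;0 0 0 0 0;0 0 0 0 0;0 0 0 0 0;0 0 0 0 0'
python3 - <<'E'
from h import *
go(stand(-.011,0,.017),5.55)
s=imaging.snapshot("wrist");im=s["image"]
K=s["mtx"];d=s["range_z"];v,u=np.mgrid[:420,:560]
x=(u-K[0,2])/K[0,0];y=(v-K[1,2])/K[1,1];th=np.hypot(x,y);k=np.tan(th)/np.maximum(th,1e-9)*d
S=tostand((np.stack([x*k,y*k,d],-1)-s["t"])@s["R"]);z=S[...,2]
c=im.astype(int)
m=(c[...,0]>140)&(c[...,2]<110)&(c[...,1]>100)&(d>0)&(z>.02)&(z<.04)&(np.abs(S[...,1])<.04)&(S[...,0]>-.15)
P=S[m];print("spacer",np.percentile(P,[.5,50,99.5],axis=0).round(4))
cv2.imwrite("pics/w4.png",im[:,:,::-1])
E
```

```text
clock: 13.78
tool_pos: [0.4816, 0.0963, 0.0169]
ee_rot: [-0.0, 0.999, 0.048, 0.0]
contact_force: [-0.2, 0.2, -0.0]
grip_width: -0.002
finger_force: 0.0
t 13.78 pos [0.4816 0.0963 0.0169] ax 5.54 delta cm [ 6.57  0.04 -0.01] turn -0.0 F [-0.2  0.2 -0. ] w -0.002
spacer [[-0.0423 -0.0208  0.0256]
 [-0.0252  0.0067  0.0277]
 [-0.0026  0.0209  0.0294]]
```

View pics/w4.png

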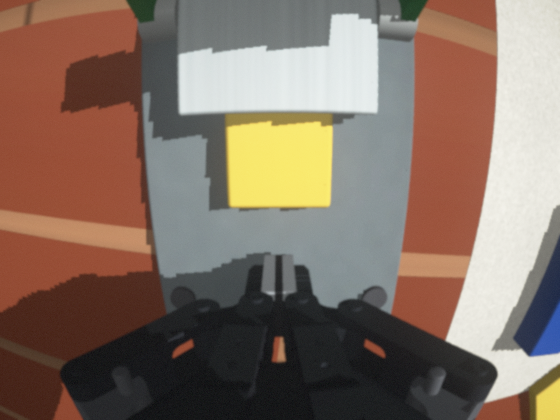

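The spacer is straight in the gap with its tail sticking out 42 mm (edge at row 207), and the closed fingers are behind it at (280,260).

```bash

python3 -m jog '1 0.02 0 0 0;1 0.02 0 0 0;0.6 0 0 0 0;0.6 0 0 0 0;0.6 0 0 0 0;0.6 0 0 0 0;0.6 0 0 0 0;0.5 0 0 0 0;0.4 0 0 0 0;0 0 0 0 0'
python3 -c "
from h import *
go(stand(-.011,0,.017),5.55)"
```

```text
clock: 15.08
tool_pos: [0.5407, 0.1016, 0.0169]
ee_rot: [-0.0, 0.999, 0.048, 0.0]
contact_force: [-0.2, -0.4, 0.3]
grip_width: -0.002
finger_force: 0.0
t 15.07 pos [0.5407 0.1016 0.0169] ax 5.55 delta cm [ 0.64  0.   -0.01] turn -0.0 F [-0.2 -0.4  0.3] w -0.002
```

```bash

python3 -m jog '0.3 0 0 0 0;0.2 0 0 0 0;0 0 0 0 0'
python3 - <<'E'
from h import *
go(stand(-.011,0,.017),5.55)
s=imaging.snapshot("wrist");im=s["image"]
K=s["mtx"];d=s["range_z"];v,u=np.mgrid[:420,:560]
x=(u-K[0,2])/K[0,0];y=(v-K[1,2])/K[1,1];th=np.hypot(x,y);k=np.tan(th)/np.maximum(th,1e-9)*d
S=tostand((np.stack([x*k,y*k,d],-1)-s["t"])@s["R"]);z=S[...,2]
c=im.astype(int)
m=(c[...,0]>100)&(c[...,2]<90)&(c[...,1]>80)&(d>0)&(z>.02)&(z<.04)&(np.abs(S[...,1])<.04)&(S[...,0]>-.15)
P=S[m];print("spacer",m.sum(),np.percentile(P,[.5,50,99.5],axis=0).round(4) if m.sum() else 0)
cv2.imwrite("pics/w5.png",im[150:300,200:360,::-1].repeat(3,0).repeat(3,1))
E
```

```text
clock: 15.45
tool_pos: [0.5456, 0.1021, 0.0169]
ee_rot: [-0.0, 0.999, 0.048, 0.0]
contact_force: [0.0, -0.0, -0.4]
grip_width: -0.001
finger_force: 0.0
t 15.45 pos [0.5456 0.1021 0.0169] ax 5.54 delta cm [ 0.15 -0.   -0.01] turn -0.0 F [ 0.  -0.  -0.4] w -0.001
spacer 0 0
```

View pics/w5.png

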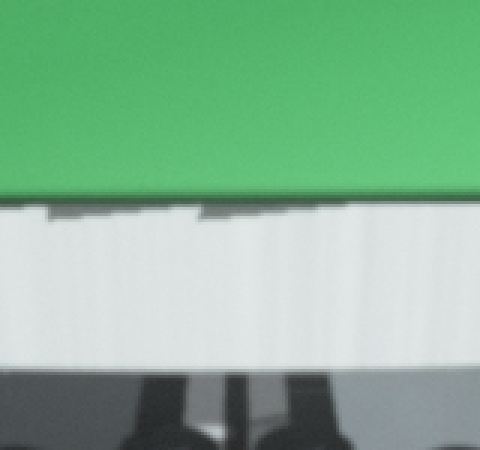

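The saddle edge is at crop row 370 with the fingertips just under it, and no yellow shows. Creeping forward until I feel contact force.

```bash

python3 -m jog '0.1 0 0 0 0;0.1 0 0 0 0;0 0 0 0 0'
python3 -m jog '0.1 0 0 0 0;0.1 0 0 0 0;0 0 0 0 0'
```

```text
clock: 15.88
tool_pos: [0.5459, 0.1021, 0.0167]
ee_rot: [0.0, 0.999, 0.048, -0.001]
contact_force: [-5.2, 0.4, 3.5]
grip_width: -0.002
finger_force: 2.6
clock: 16.25
tool_pos: [0.5459, 0.102, 0.0164]
ee_rot: [0.0, 0.999, 0.048, -0.003]
contact_force: [-11.2, 0.1, 8.1]
grip_width: -0.001
finger_force: 5.6
```

```bash

python3 -m jog '0.15 0 0 0 0;0 0 0 0 0'
python3 -m jog '-0.4 0 0 0 0;-2 0 0 0 0;-4 0 0 0 0;-4 0 0 0 0;0 0 0 0 0'
python3 - <<'E'
from h import *
go(stand(-.011,0,.017),5.55)
s=imaging.snapshot("wrist");im=s["image"]
K=s["mtx"];d=s["range_z"];v,u=np.mgrid[:420,:560]
x=(u-K[0,2])/K[0,0];y=(v-K[1,2])/K[1,1];th=np.hypot(x,y);k=np.tan(th)/np.maximum(th,1e-9)*d
S=tostand((np.stack([x*k,y*k,d],-1)-s["t"])@s["R"]);z=S[...,2]
for yy in(-.03,-.015,0,.015,.03):
    m=(np.abs(S[...,1]-yy)<.003)&(np.abs(S[...,0])<.02)
    P=S[m];print(yy,[(lo,np.median(P[(P[:,2]>lo/1e3)&(P[:,2]<(lo+3)/1e3)][:,0]).round(4)*1000) for lo in(14,17,20,23,26,32,35,38)])
cv2.imwrite("pics/w6.png",cv2.resize(im[:,100:460,::-1][0:250],None,fx=2,fy=2))
E
```

```text
clock: 16.5
tool_pos: [0.5458, 0.102, 0.0162]
ee_rot: [0.0, 0.999, 0.048, -0.005]
contact_force: [-15.6, 0.0, 11.2]
grip_width: 0.005
finger_force: 7.8
clock: 17.12
tool_pos: [0.4443, 0.0921, 0.0167]
ee_rot: [0.0, 0.999, 0.049, -0.001]
contact_force: [0.7, -0.8, -0.1]
grip_width: 0.003
finger_force: 0.0
t 17.12 pos [0.4443 0.0921 0.0167] ax 5.56 delta cm [ 1.032e+01 -1.000e-02 -5.000e-02] turn 0.0 F [ 0.7 -0.8 -0.1] w 0.003
-0.03 [(14, np.float64(-2.2)), (17, np.float64(-2.4)), (20, np.float64(-2.3)), (23, np.float64(-2.3)), (26, np.float64(-2.3)), (32, np.float64(-2.3)), (35, np.float64(-2.2)), (38, np.float64(-1.7))]
-0.015 [(14, np.float64(-2.4)), (17, np.float64(-2.5)), (20, np.float64(-2.4)), (23, np.float64(-2.4)), (26, np.float64(-1.8)), (32, np.float64(-2.3)), (35, np.float64(-2.4)), (38, np.float64(-1.8))]
0 [(14, np.float64(-2.3)), (17, np.float64(-2.3)), (20, np.float64(-2.5)), (23, np.float64(-2.3)), (26, np.float64(-2.0)), (32, np.float64(-2.4)), (35, np.float64(-2.3)), (38, np.float64(-1.9))]
0.015 [(14, np.float64(-2.3)), (17, np.float64(-2.4)), (20, np.float64(-2.4)), (23, np.float64(-2.3)), (26, np.float64(-1.9)), (32, np.float64(-2.4)), (35, np.float64(-2.4)), (38, np.float64(-2.1))]
0.03 [(14, np.float64(-2.5)), (17, np.float64(-2.4)), (20, np.float64(-2.4)), (23, np.float64(-2.5)), (26, np.float64(-2.4)), (32, np.float64(-2.5)), (35, np.float64(-2.4)), (38, np.float64(-2.0))]
```

View pics/w6.png

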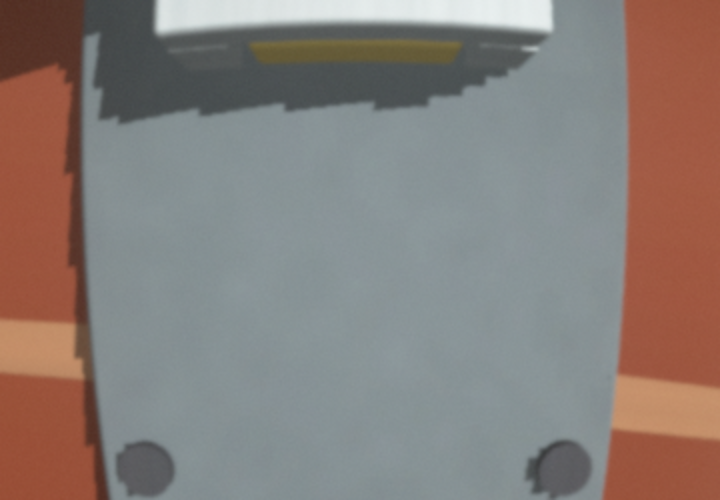

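The mouth view shows the yellow tail at (355,52) in the same plane as the saddle face: depth is -2.3 mm for both, so it is flush. Next I go over the gate.

```bash
sed -i 's/\[.558,.1033\]/[.556,.1031]/' h.py
python3 -m jog '0 0 -5 0 0;0 0 -6 0 0;0 0 -6 0 0;0 0 -2 0 0;4.3 0 0 0 0;4.3 0 0 0 0;4.3 0 0 0 0;4.3 0 0 0 0;4.2 0 0 0 0;0 0 0 0 0;0 0 0 0 0'
python3 - <<'E'
from h import *
go(stand(.102,0,.115),5.55)
for n in("scene","top"):
    s=imaging.snapshot(n);W=tostand(cloud(s));im=s["image"].astype(int)
    g=(im[...,1]>im[...,0]+30)&(im[...,1]>im[...,2]+30)&(np.abs(W[...,0]-.05)<.1)&(np.abs(W[...,1])<.014)
    d=W[g]-[.04,0,.036];r=np.hypot(d[:,0],d[:,2]);k=r>.06
    if k.any(): print(n,k.sum(),np.percentile(np.arctan2(d[k,2],-d[k,0]),[10,50,90]),W[g].max(0))
E
```

```text
clock: 18.55
tool_pos: [0.6603, 0.1132, 0.2067]
ee_rot: [0.0, 0.999, 0.048, -0.0]
contact_force: [-0.6, 0.3, -0.8]
grip_width: -0.0
finger_force: 0.0
t 18.55 pos [0.6603 0.1132 0.2067] ax 5.54 delta cm [-0.28 -0.01  9.17] turn -0.0 F [-0.6  0.3 -0.8] w -0.0
scene 117 [1.94121361 2.00002611 2.01498892] [0.08133662 0.01399943 0.12949002]
top 41 [1.94429514 1.96912782 2.0012028 ] [0.08129164 0.01351633 0.13031342]
```

```bash

python3 -m jog '-0.2 0 4 0 0;0 0 4 0 0;0 0 1.15 0 0;0 0 0 0 0'
python3 -m jog '-1.6 0 0 0 0;-1.6 0 -0.4 0 0;-1.55 0 -0.3 0 0;0 0 0 0 0'
python3 -c "
from h import *
go(stand(.0545,0,.121),5.55)"
```

```text
clock: 19.15
tool_pos: [0.658, 0.113, 0.1156]
ee_rot: [0.0, 0.999, 0.048, -0.0]
contact_force: [-0.4, -0.4, 0.0]
grip_width: -0.002
finger_force: 0.0
clock: 19.65
tool_pos: [0.6097, 0.1083, 0.1232]
ee_rot: [-0.0, 0.999, 0.048, -0.0]
contact_force: [-0.4, 0.3, 0.1]
grip_width: -0.001
finger_force: 0.0
t 19.65 pos [0.6097 0.1083 0.1232] ax 5.55 delta cm [0.06 0.   0.22] turn -0.0 F [-0.4  0.3  0.1] w -0.001
```

```bash
cat > gate.py <<'E'
from h import *
for n in("scene","top"):
    s=imaging.snapshot(n);W=tostand(cloud(s));im=s["image"].astype(int)
    g=(im[...,1]>im[...,0]+30)&(im[...,1]>im[...,2]+30)&(np.abs(W[...,0]-.02)<.1)&(np.abs(W[...,1])<.016)
    d=W[g]-[.04,0,.036];r=np.hypot(d[:,0],d[:,2]);k=r>.06
    if k.any(): print(n,k.sum(),np.percentile(np.arctan2(d[k,2],-d[k,0]),[10,50,90]),W[g].min(0),W[g].max(0))
E
python3 gate.py
```

```text
scene 80 [1.54674679 1.57938015 1.60108649] [ 0.0064045  -0.01541918  0.03768692] [0.04545777 0.01536827 0.1346493 ]
top 18 [1.52421388 1.54550178 1.58018731] [ 0.02029718 -0.01572816  0.08326601] [0.0427854  0.0048746  0.13589281]
```

Gate is upright and following the finger. Now the downward arc.

```bash

python3 -m jog '-1.5 0 0.3 0 0;-1.55 0 0.35 0 0;-1.15 0 0.5 0 0;-1.1 0 0.65 0 0;-1 0 0.85 0 0;-0.85 0 0.95 0 0;-0.65 0 1.05 0 0;-0.55 0 1.15 0 0;-0.35 0 1.2 0 0;-0.15 0 1.1 0 0;0 0 0 0 0'
python3 -c "
from h import *
go(stand(-.0345,0,.040),5.55)"
```

```text
clock: 21.12
tool_pos: [0.5225, 0.0998, 0.0404]
ee_rot: [0.0, 0.999, 0.048, -0.001]
contact_force: [0.5, 0.6, -0.3]
grip_width: 0.001
finger_force: 0.0
t 21.12 pos [0.5225 0.0998 0.0404] ax 5.54 delta cm [-0.09 -0.    0.04] turn -0.0 F [ 0.5  0.6 -0.3] w 0.001
```

```bash

python3 -m jog '0 0 0.1 0 0;0 0 0.1 0 0;0 0 0 0 0'
python3 -m jog '0 0 0.1 0 0;0 0 0 0 0'
```

```text
clock: 21.5
tool_pos: [0.5227, 0.0999, 0.0399]
ee_rot: [0.0, 0.999, 0.048, -0.0]
contact_force: [-3.3, -0.4, 10.6]
grip_width: -0.001
finger_force: 5.4
clock: 21.75
tool_pos: [0.5227, 0.0999, 0.0397]
ee_rot: [-0.0, 0.999, 0.048, -0.0]
contact_force: [-6.6, -1.1, 22.0]
grip_width: -0.004
finger_force: 11.0
```

```bash

python3 -m jog '0 0 -0.4 0 0;0 0 -3 0 0;0 0 -5 0 0;-3 0 -5 0 0;-5 0 0 0 0;-5 0 0 0 0;0 0 0 0 0;0 0 0 0 0'
python3 gate.py
python3 - <<'E'
from h import *
s=imaging.snapshot("scene");W=tostand(cloud(s));im=s["image"]
c=im.astype(int);g=(c[...,1]>c[...,0]+30)&(c[...,1]>c[...,2]+30)&(np.abs(W[...,0])<.1)&(np.abs(W[...,1])<.06)
print("tab z",np.percentile(W[g&(W[...,0]<-.02)&(abs(W[...,1])<.014)][:,2],[10,50,90]))
top=imaging.snapshot("top")["image"]
print("base->", st()[0]["tool_pos"])
cv2.imwrite("pics/end.png",np.hstack([cv2.resize(im[120:380,120:420],(400,347)),cv2.resize(top[60:320,120:420],(400,347))])[:,:,::-1])
E
```

```text
clock: 22.75
tool_pos: [0.3943, 0.0875, 0.1727]
ee_rot: [-0.0, 0.999, 0.048, 0.001]
contact_force: [-0.3, 0.3, 0.1]
grip_width: 0.003
finger_force: 0.0
scene 160 [0.02420266 0.05260439 0.07822669] [-0.05822681 -0.0159639   0.01305708] [-0.00193765  0.01578739  0.04496583]
top 215 [0.02182976 0.05505967 0.08393726] [-0.05449673 -0.01505716  0.01080864] [-0.00252644  0.01588934  0.04585264]
tab z [0.03827991 0.04070914 0.04302664]
base-> [0.39441708 0.08744543 0.17230475]
```

View pics/end.png

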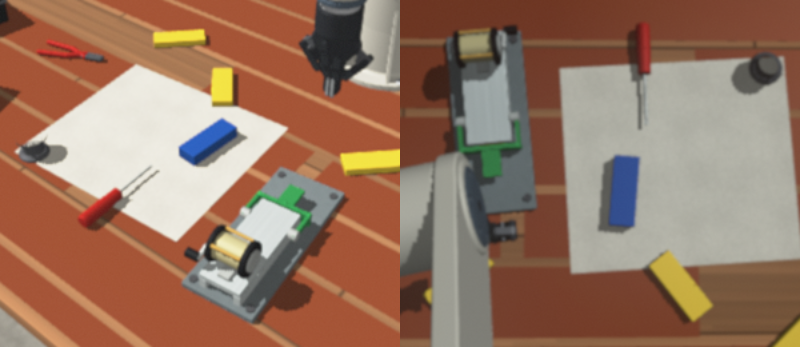

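The gate is shut, with its tab level at z ≈ 40 mm (right panel, (490,160)). The blue spacer, screwdriver and spool are where they started, and the arm is clear.

```bash
python3 -c "
from cell import ctrl;print(ctrl.hand_in())"
```

```text
the job is handed in; nothing more can be done
None
```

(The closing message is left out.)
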